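# Seat the round pickling weight in its crock

### The arm

A 6-joint arm with a two-finger parallel gripper is mounted at the origin on the work surface. World frame = base frame: x ahead of the robot, y to its left, z up, the work surface at z = 0. Lengths are in m, angles in rad, forces in N, time in s.
With the tool pointing down it reaches from about 0.275 to 0.85 m from the base axis. Payload 5.2 kg.
Tool frame: the origin (TCP) lies between the finger pads; the fingertips stand 14 mm ahead of it and the grasp point (between the pads) lies 5 mm behind it; z points along the fingers, y is the line along which they close (so a half turn about z gives the same grasp; the last joint's range is limited). The gripper opens to 85 mm and grips with 20 to 120 N. Pads are 22 mm wide; open, the fingers measure 114 mm over their backs; the gripper's body (76 mm by 85 mm) begins 54 mm behind the grasp point. The pads swing forward as they close: fully open they stand 13 mm farther back than shut.
Start: joints at [-1.478, 0.259, 1.535, -0, 1.348, -0.203], TCP at [0.16, -0.526, 0.245] pointing down, gripper open.
Joint ranges: [-3.14, 3.14], [-0.91, 2.08], [0.19, 2.58], [-1.22, 4.36], [0.22, 2.71], [-3.12, 3.12]. Speed limits (rad/s): [2.57, 2.57, 3.14, 3.14, 3.14, 3.14].

### API

Orientations are given as [roll, pitch, yaw] about the fixed x, y, z axes, in that order (R = Rz(yaw) Ry(pitch) Rx(roll)).
In Python, from workcell import ctrl gives the robot as it stands.
- The arm moves only by the shell command python3 -m handwheel 'ROWS'. ROWS is JSON, a list of rows, each a list of 7 numbers: the closure, from -1 (fully open) to 1 (shut), then the shift along the tool's x, y, z each as a share of 0.25 m, from -1 to 1, then the turn, a rotation vector about the tool's x, y, z each as a share of 90 degrees, from -1 to 1. In form: [[gripper, dx, dy, dz, ax, ay, az], ...]. A call has 1 to 20 rows; each row shifts and turns the commanded pose from where the row before left it, along the tool's axes as they then stand; what a row does not reach is not made up. A row lasts 1/8 s, in which the tool goes at most 62.5 mm and 10.7 degrees, less where a joint would pass 70% of its speed; a pose out of reach is approached as far as the arm can. A call with a number of a shift or a turn outside -1 to 1 is refused whole. A call with a gripper value outside its range is refused whole. The fingers move at their own pace and stop on an object; the grip force is fixed at half the most. Time passes only in rows, so rows that do not move let the fingers close. It gives the time, the measured TCP pose, the force, the opening and the grip force at its end, in the units of the state.
- ctrl.get_state(): the state, without advancing time (a new reading comes with each control period).
- ctrl.grab_frame(name): name is "side" or "top"; returns the picture (480x640x3 uint8, blue, green, red); there is no depth.
- ctrl.calibration(name): a dict with "camera_matrix" (3x3 intrinsics, pixels), "k1" (the pictures are not rectified: a ray, as slopes to the right and down, at radius r is drawn at 1 + k1 r^2 times it, then the intrinsics apply), "extrinsics" (4x4, takes a point from world to camera coordinates). Camera axes: x right, y down, z forward; pixel columns grow to the right and rows downward; lengths in m; the calibration is good to about 2 mm. A picture is of the moment at which its call begins. calibration takes no time and is no camera call.
- ctrl.job_done(): hands the job in; it is judged then, once.
The state is a dict: "time": time; "joint_positions": joint angles; "joint_vel": joint speeds; "joint_torque": joint torques, N m; "eef_pos": TCP position; "orientation": TCP orientation; "wrist_force": force on the tool from outside, world axes, zero at the start; "torque": the same for the moment, N m; "width": finger opening in m; "grasp_force": force on a finger pad.
Only numpy, scipy, OpenCV 4.12 (cv2) and the standard library are available. Lean on these libraries where they do the work, as an engineer would, in place of code of your own. Each camera call takes 0.05 s, during which the arm holds its last target. There are 200 camera calls.

### The job

Take the lid off the white ceramic crock and set it down, handle up, in the middle of the round cork trivet. Then take the round clay weight (not the square one beside it) off the sloping wooden drainer and seat it flat, handle up, fully down in the round well in the crock's floor; leave the crock open so that it airs. Set the lid and the weight down gently, without dropping them, and leave the square weight and the other kitchen things where they stand.

Things in the scene. Friction and masses are not known exactly. Their poses are not given: they have to be found in the camera images.
- crock: low white ceramic crock, fixed, upright; 160 mm outside diameter, 85 mm tall, wall 10 mm (140 mm inside); origin under its centre, z up; either the trivet or the crock may be the one farther left
- well (a point): centre of the floor of the round well inside the crock, 20 mm above the crock's underside; the well is 103 mm across and 11 mm deep, and its upper edge lies 31 mm above the crock's underside, 54 mm below the rim
- lid: loose white ceramic lid (0.5 kg) on the crock's rim at the start, 160 mm across; origin: centre of its underside. Up z: plug 132 mm across to 8 mm, plate to 18 mm, upright bar handle to 56 mm, 46 mm long along x, 18 mm thick along y, centred. Origin 77 mm above the surface on the crock, 10 mm on the trivet (resting on the plug)
- trivet: round cork trivet lying flat, fixed, 160 mm across, 10 mm thick; origin under its centre
- trivet_top (a point): centre of the trivet's upper face, z up
- drainer: fixed wooden drainer, 300 mm wide (y), about 110 mm deep (x), 80 mm tall, on the right; its face slopes at 30 degrees to the level, low side to the left (towards crock and trivet), with a 10 mm lip at its foot; the weights lie on it side by side, in either order, about 144 mm apart; origin under its centre, x to its high back
- round_weight: loose round clay weight (0.3 kg), 99 mm across, disc 14 mm thick, lower edge bevelled 3 mm, lying on the 30 degree slope; origin: centre of its underside, z along its axis. On the disc an upright bar handle reaching 50 mm above the underside, 44 mm long along x (up the slope at the start), 18 mm thick along y, centred
- square_weight: square unglazed clay weight, 99 mm by 99 mm, otherwise like the round one with the same handle; origin at the centre of its underside; leave it on the drainer
- salt_jar: glass jar with steel cap, 50 mm across, 85 mm tall; origin under its centre; leave alone
- pepper_mill: dark wooden mill, 46 mm across, 88 mm tall, among the task's things on the robot's side; origin under its centre; leave alone
- spoon: wooden spoon 200 mm long lying flat between the drainer and the crock or trivet; origin at the middle of its length, on the surface; leave alone
Not all that is in view belongs to the job. Leave any blue or red look-alike of the round_weight alone.

How it is judged:
By the outcome, as a careful person would: the job done as asked, in the order asked, and still so for the second after the job is handed in, with the robot touching nothing.
It also fails if it takes over 64 s, if anything falls off the work surface, if the arm or the gripper's body presses on something with over 40 N, if the wrist force passes 120 N, or if a joint passes its speed limit or range.

## Working session

There is one attempt and no reset: what is moved stays moved. The work goes in short steps, Python scripts to look and compute and a shell command to move; the robot and the scene stay as the last step left them, time stands still between calls to the robot, and variables do not carry over. Pictures are saved under pics/ and viewed, at most 10 in all, crops included, and the job is handed in when it is done.

```bash
ls; mkdir -p pics; python3 - <<'E'
from workcell import ctrl
import cv2
for n in("top","side"):
    cv2.imwrite(f"pics/{n}0.png",ctrl.grab_frame(n)); print(ctrl.calibration(n))
s=ctrl.get_state();print({k:s[k] for k in("time","eef_pos","orientation","wrist_force","width")})
E
```

```text
pics
{'camera_matrix': array([[460.11810577,   0.        , 317.3177584 ],
       [  0.        , 460.11810577, 226.41925109],
       [  0.        ,   0.        ,   1.        ]]), 'k1': -0.026865582759499452, 'extrinsics': array([[ 0.00877311, -0.99968385,  0.02356328, -0.00178888],
       [-0.99654873, -0.01068592, -0.08231912,  0.44256041],
       [ 0.08254489, -0.02275976, -0.99632742,  1.24742464],
       [ 0.        ,  0.        ,  0.        ,  1.        ]])}
{'camera_matrix': array([[598.48733955,   0.        , 323.26329586],
       [  0.        , 598.48733955, 230.35775152],
       [  0.        ,   0.        ,   1.        ]]), 'k1': 0.009129180000749523, 'extrinsics': array([[-0.75066256, -0.66068337, -0.00179173,  0.37184528],
       [-0.48043017,  0.54771808, -0.68497573,  0.26929835],
       [ 0.45353344, -0.51332483, -0.72856368,  1.14818596],
       [ 0.        ,  0.        ,  0.        ,  1.        ]])}
{'time': 0.1, 'eef_pos': array([ 0.16028734, -0.52564385,  0.24455145]), 'orientation': array([-3.13993241e+00, -3.12657842e-04,  2.95788288e-01]), 'wrist_force': array([ 0.1501321 , -0.47133717,  0.01573537]), 'width': 0.08533511631167355}
```

View pics/top0.png

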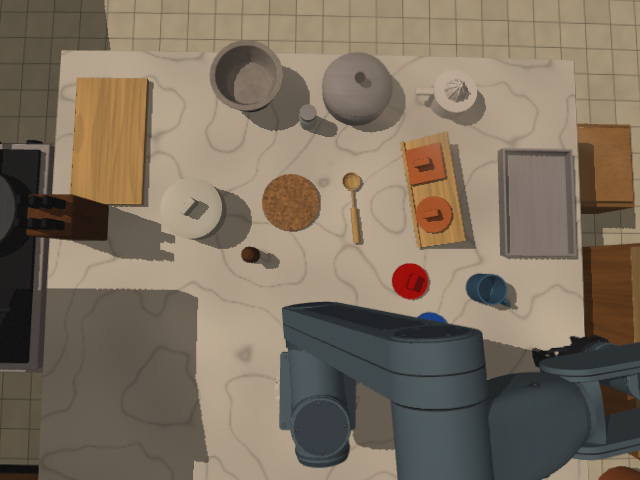

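View pics/side0.png

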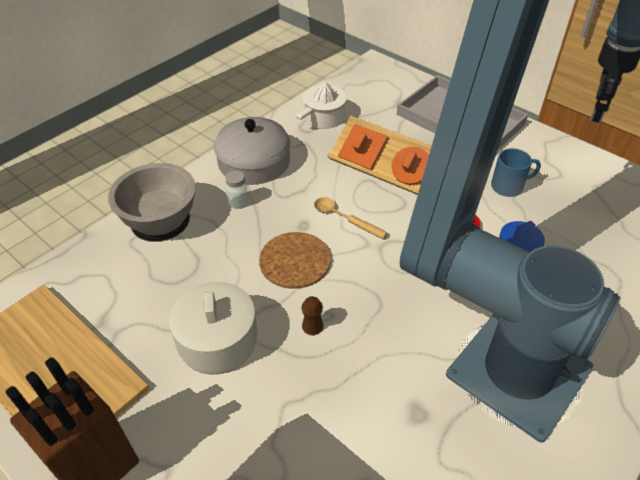

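The top view shows the lidded crock at about (192,209), the trivet at (292,202) and the pepper mill at (251,255). The round weight is on the drainer at about (433,214), with the square one above it at (427,165). The side view shows the lid handle at (209,305) and the round weight at (410,165). I'll enlarge these areas next.

```bash
python3 - <<'E'
import cv2,numpy as np
t=cv2.imread("pics/top0.png");s=cv2.imread("pics/side0.png")
def c(im,x,y,w=80,h=60): return cv2.resize(im[y:y+h,x:x+w],(400,300),interpolation=cv2.INTER_CUBIC)
m=np.vstack([np.hstack([c(t,155,178),c(t,395,185)]),np.hstack([c(s,170,275),c(s,370,135)])])
for k in range(0,800,50): 
    cv2.line(m,(k,0),(k,600),(0,255,0) if k%400 else (0,0,0),1)
    if k<600: cv2.line(m,(0,k),(800,k),(0,255,0) if k%300 else (0,0,0),1)
cv2.imwrite("pics/m.png",m)
E
```

```text
(no output)
```

View pics/m.png

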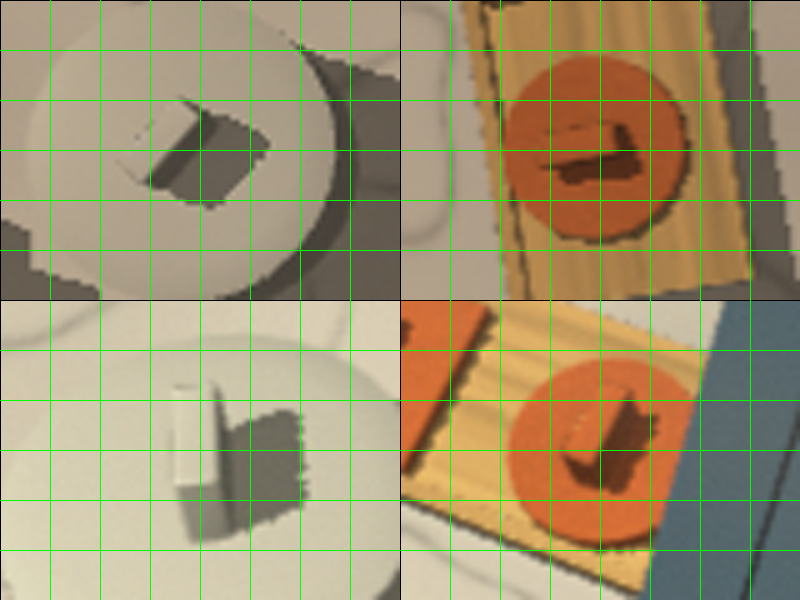

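The crop gives the handle-top corners and centres. The lid's handle-top centre is about (187.2,205.6) in top and (208.6,301.7) in side. The weight's is about (430.6,213.4) in top and (409,159) in side.

```bash
cat > h.py <<'E'
import numpy as np,cv2
from scipy.optimize import least_squares
from workcell import ctrl
C={n:ctrl.calibration(n) for n in("top","side")}
def proj(n,P):
    c=C[n];E=c["extrinsics"];p=np.atleast_2d(P)@E[:3,:3].T+E[:3,3]
    s=p[:,:2]/p[:,2:];s=s*(1+c["k1"]*(s**2).sum(1,keepdims=True))
    K=c["camera_matrix"];return s*[K[0,0],K[1,1]]+K[:2,2]
def tri(t,s):
    r=least_squares(lambda X:np.r_[proj("top",X)[0]-t,proj("side",X)[0]-s],[.5,0,.05]);return r.x,np.round(r.fun,2)
def onplane(n,uv,z):
    return least_squares(lambda X:proj(n,[*X,z])[0]-uv,[.5,0]).x
def cr(i,x,y):  # montage tile -> pixel
    o=[(155,178),(395,185),(170,275),(370,135)][i];b=[(0,0),(400,0),(0,300),(400,300)][i]
    return np.array([o[0]+(x-b[0]+.5)/5-.5,o[1]+(y-b[1]+.5)/5-.5])
E
cat > a.py <<'E'
from h import *
L_t=[cr(0,*p) for p in[(182,97),(207,116),(145,183),(118,162)]];L_s=[cr(2,*p) for p in[(173,388),(215,383),(218,484),(175,487)]]
W_t=[cr(1,*p) for p in[(545,135),(615,122),(620,152),(540,165)]]
W_s=[cr(3,*p) for p in[(590,385),(632,388),(605,465),(562,450)]]
print("lid",tri(np.mean(L_t,0),np.mean(L_s,0)));print("wt",tri(np.mean(W_t,0),np.mean(W_s,0)))
z=.133
print("lid corners top",np.round([onplane("top",p,z) for p in L_t],4),"side",np.round([onplane("side",p,z) for p in L_s],4))
t=cv2.imread("pics/top0.png");s=cv2.imread("pics/side0.png")
def blob(im,box,lo,hi):
    x0,y0,x1,y1=box;h=cv2.cvtColor(im[y0:y1,x0:x1],cv2.COLOR_BGR2HSV)
    m=cv2.inRange(h,lo,hi);m=cv2.morphologyEx(m,cv2.MORPH_OPEN,np.ones((3,3)))
    c=max(cv2.findContours(m,0,cv2.CHAIN_APPROX_NONE)[0],key=cv2.contourArea)
    hu=cv2.convexHull(c);return c.reshape(-1,2)+[x0,y0],cv2.fitEllipse(hu),np.array([x0,y0])
for n,im,b in(("top",t,(255,165,330,240)),("side",s,(250,225,340,295))):
    c,e,o=blob(im,b,(3,70,40),(22,255,230));uv=np.array(e[0])+o
    print("trivet",n,uv,e[1],onplane(n,uv,.01))
c,e,o=blob(t,(405,190,465,245),(0,175,60),(12,255,255));print("disc top",np.array(e[0])+o,e[1:])
c,e,o=blob(t,(402,130,460,190),(0,175,60),(12,255,255));print("square",cv2.minAreaRect(c.astype(np.float32)))
E
python3 a.py
```

```text
lid (array([0.48319059, 0.3325424 , 0.12812961]), array([-0.18, -0.23,  0.21,  0.04]))
wt (array([ 0.47622083, -0.29577342,  0.07667159]), array([-0.1 , -0.15,  0.17,  0.01]))
lid corners top [[0.5035 0.322 ]
 [0.4941 0.3092]
 [0.4601 0.3391]
 [0.4705 0.3529]] side [[0.5031 0.3257]
 [0.4931 0.3138]
 [0.4577 0.3436]
 [0.4684 0.3547]]
trivet top [290.27663422 202.1140976 ] (57.207801818847656, 57.758480072021484) [0.51017319 0.07805593]
trivet side [294.48176193 259.80897903] (56.56216812133789, 72.21293640136719) [0.50628434 0.08416588]
disc top [433.32681656 213.99574089] ((35.679832458496094, 36.15935134887695), 64.60198211669922)
square ((422.51922607421875, 164.59616088867188), (34.3203239440918, 30.986351013183594), 78.69007110595703)
```

```bash
cat > ov.py <<'E'
from h import *
from scipy.spatial.transform import Rotation as R
a=np.linspace(0,2*np.pi,60)
def circ(r,z): return np.c_[r*np.cos(a),r*np.sin(a),0*a+z]
def rect(l,w,z): return np.array([[l,w,z],[-l,w,z],[-l,-w,z],[l,-w,z],[l,w,z]])/1.
def place(P,o,rot): return rot.apply(P)+o
lid=(np.array([.483,.333,.077]),R.from_euler("z",-.715))
tr=(np.array([.509,.080,0]),R.identity())
wr=R.from_euler("ZY",[-1.394,-np.pi/6])
w=(np.array([.476,-.2958,.082])-wr.apply([0,0,.05]),wr)
cur=[place(circ(.08,.018),*lid),place(rect(.023,.009,.056),*lid),place(circ(.08,.01),*tr),place(circ(.0495,.014),*w),place(rect(.022,.009,.05),*w)]
def draw(n,im,x,y,w_,h_):
    k=400/w_;t=cv2.resize(im[y:y+h_,x:x+w_],(400,300),interpolation=cv2.INTER_CUBIC)
    for P in cur:
        q=((proj(n,P)-[x,y]+.5)*k-.5)
        cv2.polylines(t,[np.round(q*16).astype(int)],False,(0,255,0),1,cv2.LINE_AA,4)
    return t
if __name__=="__main__":
    t=cv2.imread("pics/top0.png");s=cv2.imread("pics/side0.png")
    m=np.vstack([np.hstack([draw("top",t,155,150,172,129),draw("top",t,395,185,80,60)]),np.hstack([draw("side",s,165,225,180,135),draw("side",s,370,135,80,60)])])
    cv2.imwrite("pics/ov.png",m)
E
python3 ov.py
```

```text
(no output)
```

View pics/ov.png

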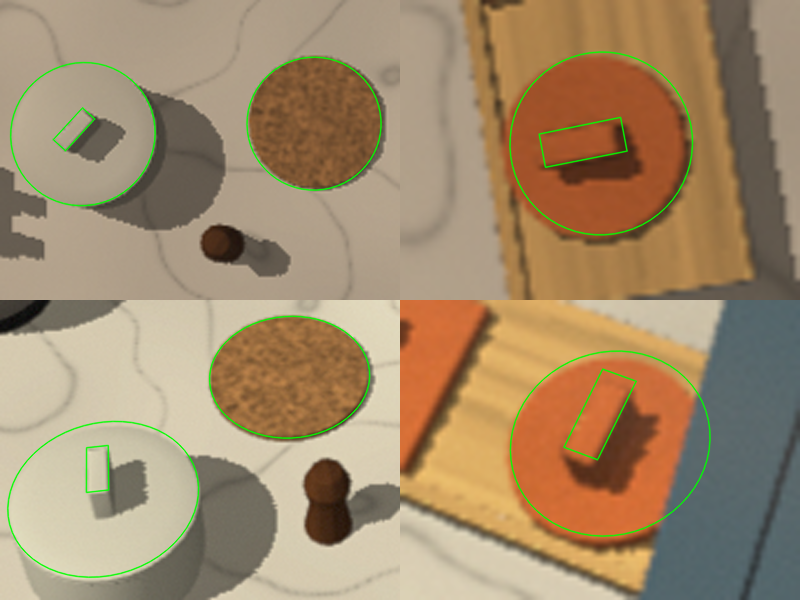

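The overlay matches the trivet at (.509,.079), and the lid plate and handle match in both views. The weight model needs a shift of about 1 px: it sits about 5 zoomed px too far right and up in top, and about 8 too high in side. That puts its handle top at about (.474,-.293,.081). I'll plan the lid approach now.

```bash
cat > plan.py <<'E'
from h import *
from scipy.linalg import logm,expm
from scipy.spatial.transform import Rotation as R
def T(p,rpy=None,rot=None):
    M=np.eye(4);M[:3,:3]=R.from_euler("xyz",rpy).as_matrix() if rot is None else rot;M[:3,3]=p;return M
def now():
    s=ctrl.get_state();return T(s["eef_pos"],s["orientation"])
def screw(A,B,n,g=-1):
    r=expm(np.real(logm(np.linalg.inv(A)@B))/n)
    row=np.r_[g,r[:3,3]/.25,R.from_matrix(r[:3,:3]).as_rotvec()/(np.pi/2)]
    print(n,"x",np.round(row,3).tolist())
    X=A.copy()
    for _ in range(n): X=X@r
    return B
def down(yaw): return R.from_euler("xyz",[np.pi,0,yaw]).as_matrix()
E
python3 - <<'E'
from plan import *
A=now();H=T([.483,.333,.22],rot=down(2.427))
screw(A,H,18)
E
```

```text
18 x [-1.0, 0.247, 0.023, 0.006, -0.0, -0.0, -0.075]
```

```bash
python3 -m handwheel '[[-1,0.247,0.023,0.006,0,0,-0.075],[-1,0.247,0.023,0.006,0,0,-0.075],[-1,0.247,0.023,0.006,0,0,-0.075],[-1,0.247,0.023,0.006,0,0,-0.075],[-1,0.247,0.023,0.006,0,0,-0.075],[-1,0.247,0.023,0.006,0,0,-0.075],[-1,0.247,0.023,0.006,0,0,-0.075],[-1,0.247,0.023,0.006,0,0,-0.075],[-1,0.247,0.023,0.006,0,0,-0.075],[-1,0.247,0.023,0.006,0,0,-0.075],[-1,0.247,0.023,0.006,0,0,-0.075],[-1,0.247,0.023,0.006,0,0,-0.075],[-1,0.247,0.023,0.006,0,0,-0.075],[-1,0.247,0.023,0.006,0,0,-0.075],[-1,0.247,0.023,0.006,0,0,-0.075],[-1,0.247,0.023,0.006,0,0,-0.075],[-1,0.247,0.023,0.006,0,0,-0.075],[-1,0.247,0.023,0.006,0,0,-0.075],[-1,0,0,0,0,0,0],[-1,0,0,0,0,0,0]]'
python3 - <<'E'
from plan import *
A=now();print(A.round(4))
screw(A,T([.483,.333,.115],rot=down(2.427)),5)
E
```

```text
time: 2.6
eef_pos: [0.4896, 0.332, 0.218]
orientation: [-3.141, 0.0, 2.417]
wrist_force: [1.1, -0.6, 0.5]
width: 0.0856
grasp_force: 0.0
[[-7.486e-01  6.630e-01 -1.000e-04  4.896e-01]
 [ 6.630e-01  7.486e-01 -7.000e-04  3.320e-01]
 [-4.000e-04 -6.000e-04 -1.000e+00  2.180e-01]
 [ 0.000e+00  0.000e+00  0.000e+00  1.000e+00]]
5 x [-1.0, 0.005, -0.003, 0.082, -0.0, 0.0, -0.001]
```

```bash
python3 -m handwheel '[[-1,0.012,-0.008,0.06,0,0,-0.003],[-1,0.012,-0.007,0.1,0,0,-0.003],[-1,0,0,0.1,0,0,0],[-1,0,0,0.1,0,0,0],[-1,0,0,0.05,0,0,0],[-1,0,0,0,0,0,0],[0.6,0,0,0,0,0,0],[1,0,0,0,0,0,0],[1,0,0,0,0,0,0],[1,0,0,0,0,0,0],[1,0,0,0,0,0,0],[1,0,0,0,0,0,0],[1,0,0,0,0,0,0]]'
```

```text
time: 4.22
eef_pos: [0.4833, 0.3336, 0.1167]
orientation: [3.14, 0.001, 2.426]
wrist_force: [0.8, 1.1, 6.1]
width: 0.0173
grasp_force: 60.1
```

```bash
python3 -m handwheel '[[1,0,0,-0.02,0,0,0],[1,0,0,-0.05,0,0,0],[1,0,0,-0.1,0,0,0],[1,0,0,-0.1,0,0,0],[1,0,0,-0.1,0,0,0],[1,0,0,-0.03,0,0,0],[1,0,0,0,0,0,0],[1,0,0,0,0,0,0]]'
python3 - <<'E'
from plan import *
A=now()
t=ctrl.grab_frame("top");s=ctrl.grab_frame("side")
cv2.imwrite("pics/t1.png",t);cv2.imwrite("pics/s1.png",s)
m=np.vstack([np.hstack([t[120:270,140:340]]*1),s[200:350,150:350]])
cv2.imwrite("pics/c1.png",cv2.resize(m,(800,1200))[::2,::2])
for yaw in(2.427,1.8):screw(A,T([.509,.079,A[2,3]],rot=down(yaw)),10)
E
```

```text
time: 5.22
eef_pos: [0.4818, 0.3327, 0.2144]
orientation: [-3.139, -0.001, 2.426]
wrist_force: [0.0, -0.1, -5.9]
width: 0.0171
grasp_force: 59.6
10 x [-1.0, -0.075, -0.069, 0.0, -0.0, -0.0, -0.0]
10 x [-1.0, -0.093, -0.047, 0.0, -0.0, -0.0, 0.04]
```

View pics/s1.png

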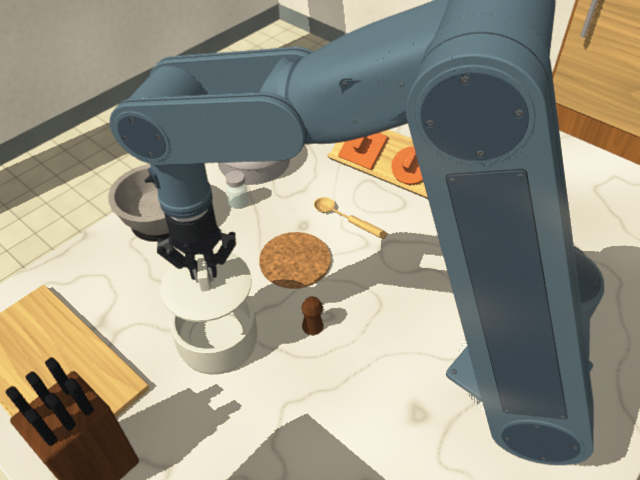

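The lid hangs level in the gripper over the open crock. The trivet at (295,260) is clear.

```bash
python3 -m handwheel '[[1,-0.04,-0.035,0,0,0,0],[1,-0.09,-0.083,0,0,0,0],[1,-0.09,-0.083,0,0,0,0],[1,-0.09,-0.083,0,0,0,0],[1,-0.09,-0.083,0,0,0,0],[1,-0.09,-0.083,0,0,0,0],[1,-0.09,-0.083,0,0,0,0],[1,-0.09,-0.083,0,0,0,0],[1,-0.08,-0.067,0,0,0,0],[1,0,0,0,0,0,0],[1,0,0,0,0,0,0]]'
python3 - <<'E'
from plan import *
A=now()
t=ctrl.grab_frame("top");s=ctrl.grab_frame("side")
cv2.imwrite("pics/t2.png",t);cv2.imwrite("pics/s2.png",s)
c=lambda im,x,y:cv2.resize(im[y:y+150,x:x+200],(400,300))
cv2.imwrite("pics/c2.png",np.hstack([cv2.resize(t[130:280,140:340],(400,300)),cv2.resize(s[190:340,180:380],(400,300))]))
screw(A,T([.509,.079,.060],rot=down(2.427)),1)
E
```

```text
time: 6.7
eef_pos: [0.5118, 0.0811, 0.2157]
orientation: [-3.142, -0.001, 2.425]
wrist_force: [-0.2, 0.1, -5.4]
width: 0.0173
grasp_force: 59.6
1 x [-1.0, 0.003, -0.014, 0.623, -0.0, -0.0, -0.001]
```

View pics/c2.png

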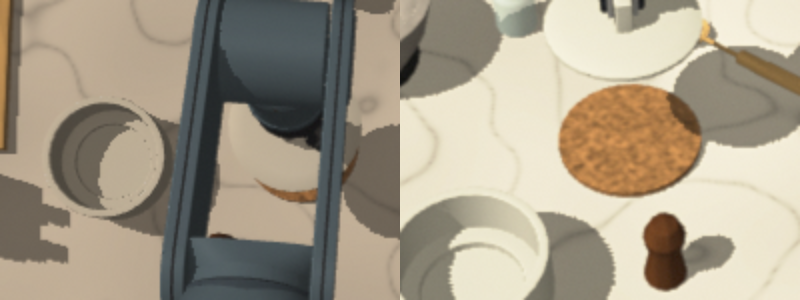

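The crock is open, with its rim circle at about (193,209) in the top view, and the trivet is clear beneath the lid. Lowering it.

```bash
python3 -m handwheel '[[1,0.003,-0.014,0.06,0,0,0],[1,0,0,0.13,0,0,0],[1,0,0,0.13,0,0,0],[1,0,0,0.13,0,0,0],[1,0,0,0.11,0,0,0],[1,0,0,0.06,0,0,0],[1,0,0,0,0,0,0],[1,0,0,0.01,0,0,0],[1,0,0,0.01,0,0,0],[1,0,0,0.006,0,0,0],[1,0,0,0,0,0,0],[1,0,0,0,0,0,0]]'
```

```text
time: 8.3
eef_pos: [0.5094, 0.0791, 0.0545]
orientation: [3.141, 0.0, 2.426]
wrist_force: [0.2, 0.1, -4.8]
width: 0.0172
grasp_force: 59.6
```

Still about 4.8 mm up. I'll lower it 1 mm per row.

```bash
python3 -m handwheel '[[1,0,0,0.005,0,0,0],[1,0,0,0.005,0,0,0],[1,0,0,0.004,0,0,0],[1,0,0,0.003,0,0,0],[1,0,0,0,0,0,0],[1,0,0,0,0,0,0]]'
```

```text
time: 9.05
eef_pos: [0.5093, 0.0791, 0.0501]
orientation: [3.142, 0.0, 2.426]
wrist_force: [0.2, 0.3, -5.2]
width: 0.0172
grasp_force: 59.6
```

```bash
python3 -m handwheel '[[1,0,0,0.003,0,0,0],[1,0,0,0.003,0,0,0],[1,0,0,0.003,0,0,0],[1,0,0,0,0,0,0],[1,0,0,0,0,0,0]]'
```

```text
time: 9.68
eef_pos: [0.5094, 0.0791, 0.0496]
orientation: [3.141, 0.001, 2.426]
wrist_force: [-6.5, -0.7, 12.7]
width: 0.0172
grasp_force: 62.2
```

Contact made. I'll release and retreat, then compute the weight approach.

```bash
python3 -m handwheel '[[1,0,0,-0.002,0,0,0],[1,0,0,0,0,0,0],[0.3,0,0,0,0,0,0],[-0.3,0,0,0,0,0,0],[-1,0,0,0,0,0,0],[-1,0,0,0,0,0,0],[-1,0,0,-0.05,0,0,0],[-1,0,0,-0.15,0,0,0],[-1,0,0,-0.2,0,0,0],[-1,0,0,-0.2,0,0,0],[-1,0,0,-0.1,0,0,0],[-1,0,0,0,0,0,0],[-1,0,0,0,0,0,0]]'
cat >> plan.py <<'E'
wr=R.from_euler("ZY",[-1.394,-np.pi/6]);Rw=wr.as_matrix();n_=Rw[:,2]
top=np.array([.4737,-.2933,.081])
Rg=np.c_[-Rw[:,0],Rw[:,1],-n_]
def G(back): return T(top-.018*n_+back*n_,rot=Rg)
E
python3 - <<'E'
from plan import *
A=now();print(n_,G(.09)[:3,3],G(0)[:3,3])
screw(A,G(.1),12)
E
```

```text
time: 11.3
eef_pos: [0.5086, 0.0791, 0.2227]
orientation: [-3.141, -0.001, 2.426]
wrist_force: [-1.3, 0.4, -0.0]
width: 0.0854
grasp_force: 0.0
[-0.08793837  0.4922061   0.8660254 ] [ 0.46736844 -0.25786116  0.14335383] [ 0.47528289 -0.30215971  0.06541154]
12 x [-1.0, -0.081, -0.069, 0.047, 0.009, -0.027, 0.035]
```

```bash
python3 -m handwheel '[[-1,-0.081,-0.069,0.047,0.009,-0.027,0.035],[-1,-0.081,-0.069,0.047,0.009,-0.027,0.035],[-1,-0.081,-0.069,0.047,0.009,-0.027,0.035],[-1,-0.081,-0.069,0.047,0.009,-0.027,0.035],[-1,-0.081,-0.069,0.047,0.009,-0.027,0.035],[-1,-0.081,-0.069,0.047,0.009,-0.027,0.035],[-1,-0.081,-0.069,0.047,0.009,-0.027,0.035],[-1,-0.081,-0.069,0.047,0.009,-0.027,0.035],[-1,-0.081,-0.069,0.047,0.009,-0.027,0.035],[-1,-0.081,-0.069,0.047,0.009,-0.027,0.035],[-1,-0.081,-0.069,0.047,0.009,-0.027,0.035],[-1,-0.081,-0.069,0.047,0.009,-0.027,0.035],[-1,0,0,0,0,0,0],[-1,0,0,0,0,0,0]]'
python3 - <<'E'
from plan import *
A=now();screw(A,G(.0),1)
t=ctrl.grab_frame("top");s=ctrl.grab_frame("side")
cv2.imwrite("pics/t3.png",t);cv2.imwrite("pics/s3.png",s)
c=lambda im,x,y,k=100:cv2.resize(im[y:y+int(k*.75),x:x+k],(400,300),interpolation=cv2.INTER_CUBIC)
cv2.imwrite("pics/c3.png",np.vstack([np.hstack([c(t,240,165),c(t,385,165)]),np.hstack([c(s,245,200),c(s,360,120)])]))
E
```

```text
time: 13.05
eef_pos: [0.4678, -0.2515, 0.15]
orientation: [3.134, 0.525, 1.749]
wrist_force: [0.6, 1.4, 0.5]
width: 0.0852
grasp_force: 0.0
1 x [-1.0, -0.008, -0.009, 0.395, 0.005, 0.001, 0.001]
```

View pics/c3.png

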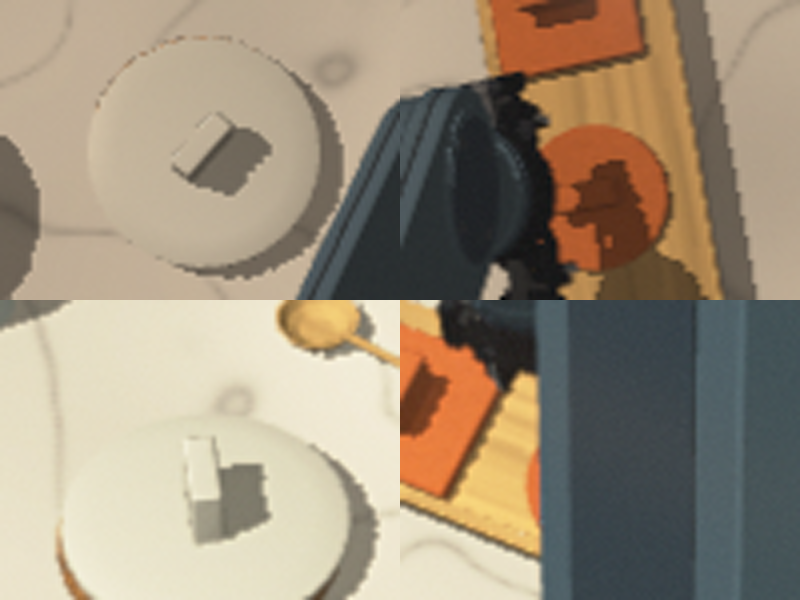

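The lid sits centred on the trivet, with only a thin sliver of cork visible at its upper left. The gripper straddles the round weight's handle line. Descending along the weight's axis.

```bash
python3 -m handwheel '[[-1,-0.008,-0.009,0.05,0.005,0.001,0.001],[-1,0,0,0.09,0,0,0],[-1,0,0,0.09,0,0,0],[-1,0,0,0.08,0,0,0],[-1,0,0,0.05,0,0,0],[-1,0,0,0.02,0,0,0],[-1,0,0,0.015,0,0,0],[-1,0,0,0,0,0,0],[-1,0,0,0,0,0,0]]'
python3 - <<'E'
from plan import *
screw(now(),G(.0),1)
E
```

```text
time: 14.28
eef_pos: [0.4753, -0.3029, 0.067]
orientation: [3.138, 0.525, 1.746]
wrist_force: [-0.7, -1.0, 0.1]
width: 0.0854
grasp_force: 0.0
1 x [-1.0, 0.006, 0.0, 0.004, 0.001, 0.001, -0.001]
```

```bash
python3 -m handwheel '[[-1,0.004,0,0.003,0,0,0],[0.3,0,0,0,0,0,0],[0.6,0,0,0,0,0,0],[0.8,0,0,0,0,0,0],[1,0,0,0,0,0,0],[1,0,0,0,0,0,0],[1,0,0,0,0,0,0],[1,0,0,0,0,0,0]]'
```

```text
time: 15.28
eef_pos: [0.4753, -0.3022, 0.0657]
orientation: [3.138, 0.525, 1.745]
wrist_force: [-0.2, 5.9, 5.4]
width: 0.0169
grasp_force: 58.3
```

```bash
python3 -m handwheel '[[1,0,0,-0.02,0,0,0],[1,0,0,-0.05,0,0,0],[1,0,0,-0.1,0,0,0],[1,0,0,-0.15,0,0,0],[1,0,0,-0.15,0,0,0],[1,0,0,-0.1,0,0,0],[1,0,0,-0.05,0,0,0],[1,0,0,0,0,0,0],[1,0,0,0,0,0,0]]'
python3 - <<'E'
from ov import *
t=cv2.imread("pics/t3.png");s=cv2.imread("pics/s2.png")
c=np.array([.483,.333])
import ov
ov.cur=[np.c_[circ(r,z)[:,:2]+c,0*a+z] for r,z in((.08,.085),(.07,.085),(.0515,.031))]
cv2.imwrite("pics/c4.png",np.hstack([draw("top",t,150,170,88,66),draw("side",s,165,280,100,75)]))
E
```

```text
time: 16.4
eef_pos: [0.4605, -0.226, 0.1984]
orientation: [3.141, 0.524, 1.746]
wrist_force: [-0.1, -0.8, -3.0]
width: 0.0175
grasp_force: 58.6
```

View pics/c4.png

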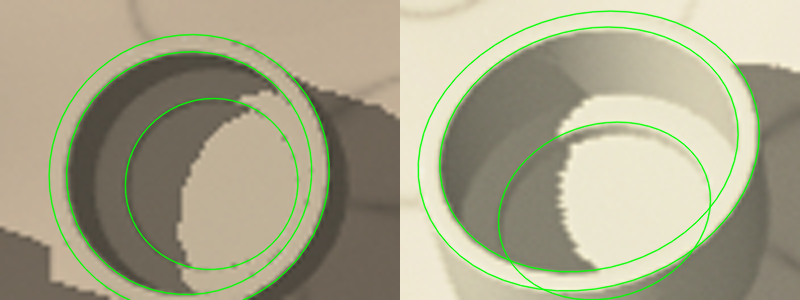

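The rim overlay centred at (.483,.333) matches in both views to within 1 px, so the crock centre is confirmed. I'll carry the weight there while turning it upright.

```bash
python3 - <<'E'
from plan import *
screw(now(),T([.483,.333,.19],rot=down(2.2)),17,1)
E
```

```text
17 x [1.0, 0.118, 0.055, -0.033, -0.004, 0.019, -0.017]
```

```bash
python3 -m handwheel '[[1,0.118,0.055,-0.033,-0.004,0.019,-0.017],[1,0.118,0.055,-0.033,-0.004,0.019,-0.017],[1,0.118,0.055,-0.033,-0.004,0.019,-0.017],[1,0.118,0.055,-0.033,-0.004,0.019,-0.017],[1,0.118,0.055,-0.033,-0.004,0.019,-0.017],[1,0.118,0.055,-0.033,-0.004,0.019,-0.017],[1,0.118,0.055,-0.033,-0.004,0.019,-0.017],[1,0.118,0.055,-0.033,-0.004,0.019,-0.017],[1,0.118,0.055,-0.033,-0.004,0.019,-0.017],[1,0.118,0.055,-0.033,-0.004,0.019,-0.017],[1,0.118,0.055,-0.033,-0.004,0.019,-0.017],[1,0.118,0.055,-0.033,-0.004,0.019,-0.017],[1,0.118,0.055,-0.033,-0.004,0.019,-0.017],[1,0.118,0.055,-0.033,-0.004,0.019,-0.017],[1,0.118,0.055,-0.033,-0.004,0.019,-0.017],[1,0.118,0.055,-0.033,-0.004,0.019,-0.017],[1,0.118,0.055,-0.033,-0.004,0.019,-0.017],[1,0,0,0,0,0,0],[1,0,0,0,0,0,0]]'
python3 - <<'E'
from plan import *
screw(now(),T([.483,.333,.15],rot=down(2.2)),1,1)
E
```

```text
time: 18.77
eef_pos: [0.4801, 0.3334, 0.1878]
orientation: [-3.125, 0.006, 2.208]
wrist_force: [-0.4, -0.4, -2.1]
width: 0.0173
grasp_force: 58.8
1 x [1.0, -0.007, 0.011, 0.151, -0.011, 0.004, 0.005]
```

```bash
python3 -m handwheel '[[1,-0.007,0.011,0.05,-0.011,0.004,0.005],[1,0,0,0.1,0,0,0],[1,0,0,0,0,0,0],[1,0,0,0,0,0,0]]'
python3 - <<'E'
from ov import *
from plan import *
import ov
A=now();print(A.round(4))
t=ctrl.grab_frame("top");s=ctrl.grab_frame("side");cv2.imwrite("pics/t5.png",t);cv2.imwrite("pics/s5.png",s)
D=np.diag([1,-1,-1.]);M=A.copy();M[:3,:3]=A[:3,:3]@D
f=lambda P:P@M[:3,:3].T+M[:3,3]
ov.cur=[f(circ(.0495,.014-.032)),f(circ(.0495,-.029)),f(rect(.022,.009,.018))]+[np.c_[circ(r,z)[:,:2]+[.483,.333],0*a+z] for r,z in((.08,.085),)]
cv2.imwrite("pics/c5.png",np.hstack([draw("top",t,150,170,88,66),draw("side",s,155,250,110,82)]))
E
```

```text
time: 19.27
eef_pos: [0.4838, 0.334, 0.152]
orientation: [3.138, -0.0, 2.199]
wrist_force: [-0.4, 0.0, -2.3]
width: 0.0177
grasp_force: 58.6
[[-5.880e-01  8.088e-01  2.400e-03  4.838e-01]
 [ 8.089e-01  5.880e-01  2.300e-03  3.340e-01]
 [ 5.000e-04  3.300e-03 -1.000e+00  1.520e-01]
 [ 0.000e+00  0.000e+00  0.000e+00  1.000e+00]]
```

View pics/c5.png

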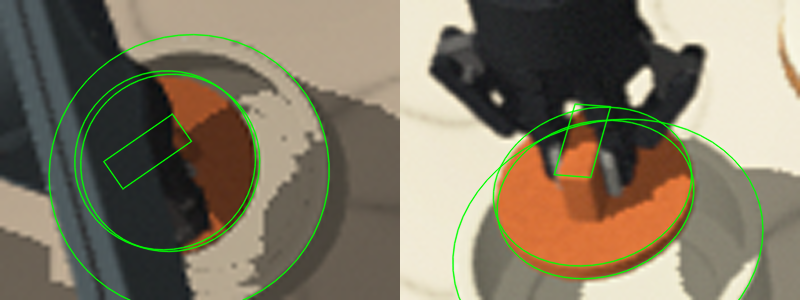

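The held disc's outline agrees with the model to within 1 px in both views: side edges 495/693, and top right edge 258. It is level and centred over the crock, so I'll lower it to just above the well.

```bash
python3 -m handwheel '[[1,-0.001,-0.005,0.04,0.002,0,0],[1,0,0,0.08,0,0,0],[1,0,0,0.08,0,0,0],[1,0,0,0.07,0,0,0],[1,0,0,0.04,0,0,0],[1,0,0,0.01,0,0,0],[1,0,0,0,0,0,0],[1,0,0,0,0,0,0]]'
```

```text
time: 20.38
eef_pos: [0.483, 0.3339, 0.0724]
orientation: [3.14, -0.0, 2.2]
wrist_force: [-0.7, -0.4, -2.4]
width: 0.0175
grasp_force: 58.8
```

```bash
python3 -m handwheel '[[1,0.003,-0.002,0.012,0,0,0],[1,0,0,0.012,0,0,0],[1,0,0,0.008,0,0,0],[1,0,0,0.008,0,0,0],[1,0,0,0.006,0,0,0],[1,0,0,0,0,0,0],[1,0,0,0,0,0,0]]'
```

```text
time: 21.25
eef_pos: [0.4817, 0.334, 0.0602]
orientation: [3.141, -0.001, 2.2]
wrist_force: [-0.2, -0.4, -1.9]
width: 0.0173
grasp_force: 58.8
```

```bash
python3 -m handwheel '[[1,-0.005,0.002,0,0,0,0],[1,0,0,0.006,0,0,0],[1,0,0,0.006,0,0,0],[1,0,0,0.004,0,0,0],[1,0,0,0,0,0,0],[1,0,0,0,0,0,0]]'
```

```text
time: 22.0
eef_pos: [0.4834, 0.3333, 0.0566]
orientation: [3.14, -0.0, 2.2]
wrist_force: [1.8, -1.4, 1.5]
width: 0.0171
grasp_force: 59.3
```

```bash
python3 -m handwheel '[[1,-0.003,0,0,0,0,0],[1,0,0,0.004,0,0,0],[1,0,0,0,0,0,0],[1,0,0,0,0,0,0]]'; python3 -m handwheel '[[1,0,0,0.004,0,0,0],[1,0,0,0,0,0,0],[1,0,0,0,0,0,0]]'
```

```text
time: 22.5
eef_pos: [0.4836, 0.3327, 0.0551]
orientation: [3.141, -0.001, 2.2]
wrist_force: [3.5, 0.4, -2.4]
width: 0.0175
grasp_force: 58.9
time: 22.88
eef_pos: [0.4836, 0.3328, 0.0543]
orientation: [3.141, -0.001, 2.2]
wrist_force: [4.4, 0.6, -0.4]
width: 0.0176
grasp_force: 59.1
```

```bash
python3 -m handwheel '[[1,-0.002,0.003,0,0,0,0],[1,0,0,0.004,0,0,0],[1,0,0,0.004,0,0,0],[1,0,0,0,0,0,0],[1,0,0,0,0,0,0]]'; python3 -m handwheel '[[1,0,0,0.004,0,0,0],[1,0,0,0.003,0,0,0],[1,0,0,0,0,0,0],[1,0,0,0,0,0,0]]'
```

```text
time: 23.5
eef_pos: [0.4838, 0.3327, 0.0519]
orientation: [-3.141, -0.001, 2.2]
wrist_force: [2.8, -0.1, -2.6]
width: 0.0177
grasp_force: 59.1
time: 24.0
eef_pos: [0.4839, 0.3327, 0.0502]
orientation: [-3.141, -0.001, 2.2]
wrist_force: [2.3, 0.9, -2.4]
width: 0.0173
grasp_force: 59.0
```

```bash
python3 -m handwheel '[[1,-0.001,0.002,0.003,0,0,0],[1,0,0,0.003,0,0,0],[1,0,0,0,0,0,0],[1,0,0,0,0,0,0]]'; python3 -m handwheel '[[1,0,0,0.003,0,0,0],[1,0,0,0.003,0,0,0],[1,0,0,0,0,0,0],[1,0,0,0,0,0,0]]'
```

```text
time: 24.5
eef_pos: [0.4839, 0.3327, 0.0493]
orientation: [-3.141, -0.001, 2.2]
wrist_force: [-3.1, -1.2, 5.7]
width: 0.0172
grasp_force: 59.8
time: 25.0
eef_pos: [0.4839, 0.3327, 0.0492]
orientation: [-3.141, -0.001, 2.201]
wrist_force: [-7.5, -3.5, 15.8]
width: 0.0173
grasp_force: 61.4
```

It's on the floor at TCP z .0492, firm and no longer descending. I'll release with a partial opening and retreat.

```bash
python3 -m handwheel '[[1,0,0,-0.003,0,0,0],[1,0,0,0,0,0,0],[0.4,0,0,0,0,0,0],[0.2,0,0,0,0,0,0],[0.2,0,0,0,0,0,0],[0.2,0,0,0,0,0,0],[0.2,0,0,-0.04,0,0,0],[0.2,0,0,-0.1,0,0,0],[0.2,0,0,-0.2,0,0,0],[0.2,0,0,-0.2,0,0,0],[0.2,0,0,-0.2,0,0,0],[0,-0.2,-0.05,-0.05,0,0,0],[-0.5,-0.25,-0.05,0,0,0,0],[-1,-0.25,-0.05,0,0,0,0],[-1,-0.25,-0.05,0,0,0,0],[-1,-0.25,-0.05,0,0,0,0],[-1,-0.1,0,0,0,0,0],[-1,0,0,0,0,0,0]]'
python3 - <<'E'
from ov import *
import ov
t=ctrl.grab_frame("top");s=ctrl.grab_frame("side");cv2.imwrite("pics/t6.png",t);cv2.imwrite("pics/s6.png",s)
c=np.array([.483,.333])
ov.cur=[np.c_[circ(r,z)[:,:2]+c,0*a+z] for r,z in((.0495,.034),(.07,.085))]
T=draw("top",t,150,170,88,66);S=draw("side",s,165,280,100,75)
ov.cur=[]
cv2.imwrite("pics/c6.png",np.vstack([np.hstack([T,S]),np.hstack([draw("top",t,150,120,340,255),draw("side",s,120,120,360,270)])]))
E
```

```text
time: 27.25
eef_pos: [0.6242, 0.0361, 0.2454]
orientation: [3.141, -0.001, 2.197]
wrist_force: [-0.1, 0.9, -0.0]
width: 0.0853
grasp_force: 0.0
```

View pics/c6.png

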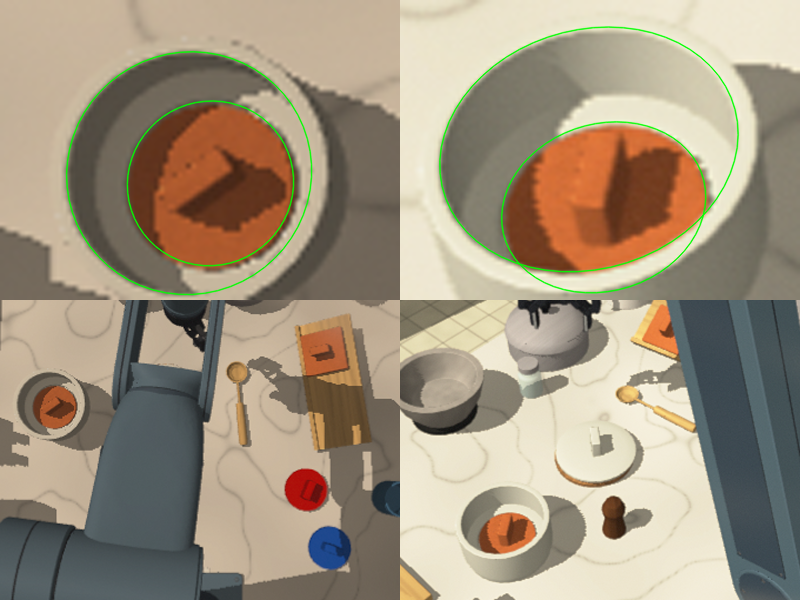

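The weight's outline matches the seated-height circle in both views and it lies flat. The lid is on the trivet, the other things are untouched, and the gripper is clear.

```bash
python3 -c "
from workcell import ctrl
print(ctrl.job_done())"
```

```text
the job is handed in; nothing more can be done
None
```

The job is handed in: the lid is handle up on the trivet, within about 2 mm of centre; the round weight is seated flat in the well, handle up; and the crock is open (about 27 s on the robot's clock; no verdict was returned).

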